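# Seat the tapered arbor in the mill drive and lock it

### The job

Take the tapered arbor out of its blue stand and fit it in the spindle of the white drive unit: the slots in its flange must go over the spindle's two drive dogs, and it must be pushed fully home, with its flange flat on the spindle nose. Feel for the dogs gently and never force the arbor. Then swing the red keeper fully round over the flange, let go, and leave the other things where they stand.

Things in the scene. Friction and masses are not known exactly. Their poses are not given: they have to be found in the camera images.
- arbor: loose tapered arbor, about 0.32 kg, 86 mm tall, standing in its stand shank down. Origin: centre of the shank's lower tip; z up. From the tip up: steel taper shank 40 mm long, 16 mm wide at the tip, 28.4 mm at its top; steel flange 60 mm wide from 42 to 50 mm; black square grip 24 x 24 mm, faces square to x and y, from 50 to 86 mm
- arbor_flange (a point): centre of the flange's underside, 42 mm above the shank tip; axes as the arbor's. The flange rim has two slots, at +y and -y, each 12 mm wide (along x), open outward, starting 16 mm off the axis; either slot fits either dog
- arbor_grip (a point): point on the arbor's axis in the middle of its black square grip, 72 mm above the shank tip, 22 mm above the flange's top
- stand: fixed blue storage block 85 x 85 x 65 mm with a round hole 36 mm wide, 52 mm deep; origin at the centre of its underside. The arbor's flange rests on its top
- drive: fixed white drive unit, housing 120 (x) x 140 (y) mm, top 75 mm above the table; origin at the centre of its underside, x and y along its sides, black control panel on its -x side. The steel spindle nose, 68 mm wide, stands upright in its middle, face 10 mm above the housing, with a taper bore that takes the shank with 0.5 mm play all round when home
- nose (a point): centre of the spindle nose's face, on the spindle's axis, 85 mm above the table; axes as the drive's. With the arbor home its origin is 42 mm below this point
- dogs (a point): on the spindle axis at the height of the dogs' tops, 7 mm above the nose face. Two dogs, 9 mm wide, stand opposite each other 17.5 to 29.5 mm off the axis. The spindle is braked; its direction is not reported: the line through the dogs lies within 0.5 rad either way of the drive's y axis. Until the slots are over the dogs the flange rides on them, 7 mm above home
- plunger (a point): top of the brass ejector plunger in the bore, 38 mm below the nose face at the start. With the slots over the dogs the arbor sinks 3 mm, then its tip meets the plunger, which yields at about 9 N and stays where pushed: press about 12 to 18 N over the last 4 mm, until the flange is on the nose face. More than 50 N on the arbor (press and side loads together) counts as forcing it
- keeper_pivot (a point): on the keeper's upright pivot, 62 mm from the spindle axis on the drive's -y side, at the keeper bar's mid height (13.5 mm above the nose face)
- keeper_knob (a point): centre of the top of the keeper's black knob, an upright round post of 14 mm diameter standing on the end of the keeper's handle arm, 55 mm from the pivot; the post is free for about 25 mm below this point, then comes the red bar
- keeper (a joint): red keeper, a bent lever lying level on its pivot; rad, 0 = open, 1.4 = shut against its stop. It swings clockwise seen from above as the value grows and stays where it is left (about 2 N at the knob). Shut, its short finger lies 2.5 mm over the rim of the arbor's flange; with the arbor not home the finger strikes the flange
- tweezers: loose steel tweezers, 181 mm long, lying flat in the middle; leave alone; origin at the centre of the underside
- amber_bottle: loose brown glass bottle, 56 mm wide, 112 mm tall; leave alone; origin at the centre of its underside
- small_beaker: loose glass beaker, 51 mm wide, 68 mm tall; leave alone; origin at the centre of its underside
- hdpe_bottle: loose white plastic bottle with a blue cap, 51 mm wide, 108 mm tall, at the far right; leave alone; origin at the centre of its underside
- dish: loose covered glass dish, 62 mm wide, 15 mm tall, at the far right; leave alone; origin at the centre of its underside

How it is judged:
By the outcome, as a careful person would: the job done as asked, in the order asked, and still so for the second after the job is handed in, with the robot touching nothing.
It also fails if it takes over 64 s, if anything falls off the work surface, if the arm or the gripper's body presses on something with over 40 N, if the wrist force passes 120 N, or if a joint passes its speed limit or range.

### The arm

A 7-joint arm with a two-finger parallel gripper is mounted at the origin on a cart in front of the work surface, level with it; the furniture and walls round the work are solid. World frame = base frame: x ahead of the robot, y to its left, z up, the work surface at z = 0. Lengths are in m, angles in rad, forces in N, time in s.
With the tool pointing down it reaches from about 0.35 to 0.9 m from the base axis. Payload 8.1 kg.
Tool frame: the origin (TCP) lies where the fingers leave the gripper's body, on its centre line; the fingertips stand 66 mm ahead of it and the grasp point (between the pads) lies 47 mm ahead of it (arm.tip_reach is the distance from the TCP to the fingertips, in m); z points along the fingers, y is the direction in which the jaws open and shut (so a half turn about z gives the same grasp; the last joint's range is limited). The gripper opens to 92 mm and grips with 3 to 60 N. Pads are 19 mm wide; open, the fingers measure 130 mm over their backs; the gripper's body (75 mm by 190 mm) begins 47 mm behind the grasp point.
Start: joints at [-1.432, 0.434, 0.025, 1.573, -0.012, 1.134, -0.075], TCP at [0.15, 0.607, 0.292] pointing down, gripper open.
Joint ranges: [-2.62, 2.62], [-0.44, 2.09], [-1.27, 1.32], [0.08, 2.57], [-1.32, 4.46], [0.12, 2], [-2.74, 2.74]. Speed limits (rad/s): [2.22, 2.22, 3.01, 3.01, 3.14, 3.14, 3.14].

### API

Orientations are given as a rotation vector (axis times angle).
In Python, from cell import arm gives the robot as it stands.
- The arm moves only by the tool carry_out, never from a script. Its argument "plan" is a list of rows, each a list of 5 numbers: the shift along the world's x, y, z in cm, then the turn about the world's z in rad, then the finger opening in cm, from 0 to 9.18. In form: [[tx, ty, tz, spin, fingers], ...]. A call has 1 to 20 rows; each row is the pose to reach, as a shift and turn from the pose measured when the call began; what a row does not reach only later rows make up. A row lasts 1/10 s, in which the tool goes at most 50 mm and 8.59 degrees, less where a joint would pass 70% of its speed; a pose out of reach is approached as far as the arm can. A call with a gripper value outside its range is refused whole. The fingers move at their own pace and stop on an object; "squeeze" is the grip in N (left out, the last holds). Time passes only in rows, so rows that repeat a pose let the fingers close. It gives the time, the measured TCP pose, the force and the opening at its end, in the units of the state.
- arm.observe(): the state, without advancing time (a new reading comes with each control period).
- arm.get_image(name): name is "scene" or "top" or "wrist"; returns (picture, depth): 420x560x3 uint8, red, green, blue; 420x560 float32, m along the optical axis (not along the pixel's ray), 0 where there is no reading.
- arm.get_calibration(name): a dict with "intrinsics" (3x3 intrinsics, pixels), "D" ([k1, k2, p1, p2, k3] as OpenCV has them; the pictures are not rectified), "rvec" (rotation vector, rad) and "tvec" (3), from world to camera coordinates, as OpenCV has them; the wrist camera has in their place "tool_from_camera" (4x4, takes a point from camera to tool coordinates, whose origin is the TCP and whose axes are the flange's). Camera axes: x right, y down, z forward; pixel columns grow to the right and rows downward; lengths in m; the calibration is good to about 2 mm. A picture is of the moment at which its call begins: read the wrist's pose just before it. get_calibration takes no time and is no camera call.
- arm.sign_off(): hands the job in, once; it reports no verdict.
The state is a dict: "clock": time; "joints": joint angles; "dq": joint speeds; "joint_efforts": joint torques, N m; "position": TCP position; "ee_rot": TCP orientation; "force": force on the tool from outside, world axes, zero at the start; "ft_torque": the same for the moment, N m; "width": opening from 0.0 (shut) to 1.0 (fully open).
Only numpy, scipy, OpenCV 4.12 (cv2) and the standard library are available. Lean on these libraries where they do the work, as an engineer would, in place of code of your own. Each camera call takes 0.05 s, during which the arm holds its last target. There are 200 camera calls.

## Working session

There is one attempt and no reset: what is moved stays moved. The work goes in short steps, Python scripts to look and compute and a tool call to move; the robot and the scene stay as the last step left them, time stands still between calls to the robot, and variables do not carry over. Pictures are saved under pics/ and viewed, about 8 in all and at most 12, crops included, and the job is handed in when it is done.

Besides the shell and the picture viewer there is one more tool, called after "Call:" by a JSON object that holds its "name" and its "arguments", one argument or row to a line. carry_out: Moves the arm, as the interface text tells. Its arguments: {"type":"object","properties":{"plan":{"type":"array"},"squeeze":{"type":"number"}},"required":["plan"]}

```bash
ls; mkdir -p pics; cat > h.py <<'E'
import numpy as np, cv2
from scipy.spatial.transform import Rotation as R
from cell import arm
def cam(n):
    s=arm.observe(); im,d=arm.get_image(n); c=arm.get_calibration(n)
    if n=="wrist":
        T=np.eye(4);T[:3,:3]=R.from_rotvec(s["ee_rot"]).as_matrix();T[:3,3]=s["position"]
        T=T@np.array(c["tool_from_camera"])
    else:
        M=np.eye(4);M[:3,:3]=R.from_rotvec(np.ravel(c["rvec"])).as_matrix();M[:3,3]=np.ravel(c["tvec"]);T=np.linalg.inv(M)
    return im,d,np.array(c["intrinsics"]),np.array(c["D"]),T
def rays(px,K,D,T):
    u=cv2.undistortPoints(np.array(px,float).reshape(-1,1,2),K,D).reshape(-1,2)
    r=np.c_[u,np.ones(len(u))]; return r@T[:3,:3].T, T[:3,3]
def at_z(px,z,K,D,T):
    r,o=rays(px,K,D,T); return o+r*((z-o[2])/r[:,2])[:,None]
def at_d(px,d,K,D,T):
    r,o=rays(px,K,D,T); return o+r*np.array([d[int(p[1]),int(p[0])] for p in px])[:,None]
def cloud(d,K,D,T):
    v,u=np.mgrid[:d.shape[0],:d.shape[1]]; px=np.c_[u.ravel(),v.ravel()]
    r,o=rays(px,K,D,T); return (o+r*d.ravel()[:,None]).reshape(*d.shape,3)
def save(n,a): cv2.imwrite("pics/"+n,cv2.cvtColor(a,cv2.COLOR_RGB2BGR))
def load(n):
    z=np.load(n+".npz"); return [z[k] for k in("im","d","K","D","T")]
def grab(n,f):
    x=cam(n); np.savez(f,**dict(zip(("im","d","K","D","T"),x))); return x
E
python3 - <<'E'
from h import *
for n in("top","scene"):
    x=grab(n,n); print(n,x[4][:3,3].round(3),x[2][0,0])
    save(n+".png",x[0])
print(arm.observe(), arm.tip_reach)
E
```

```text
pics
top [ 0.363 -0.097  1.056] 388.3746495759958
scene [-0.099 -0.672  0.856] 382.86228357216834
{'clock': 0.1, 'joints': array([-1.43162513,  0.4351475 ,  0.02499347,  1.57400342, -0.01161557,
        1.13399528, -0.07511904]), 'dq': array([-0.00050177, -0.00269328,  0.00089973, -0.00262667, -0.00059693,
        0.00048968,  0.00081816]), 'joint_efforts': array([ 2.62416586e-03, -6.69115591e+01,  9.87712853e-01, -3.15143824e+01,
       -6.05313177e-02,  3.73814930e-02,  5.41602560e-05]), 'position': array([0.14960165, 0.6064558 , 0.29152826]), 'ee_rot': array([-3.79019473e-01, -3.11859661e+00,  2.21077627e-03]), 'force': array([-0.69641582, -0.34035572,  0.32176952]), 'ft_torque': array([ 0.04974423, -0.01149368, -0.00278956]), 'width': 0.9986576477165551} 0.0655
```

View pics/top.png

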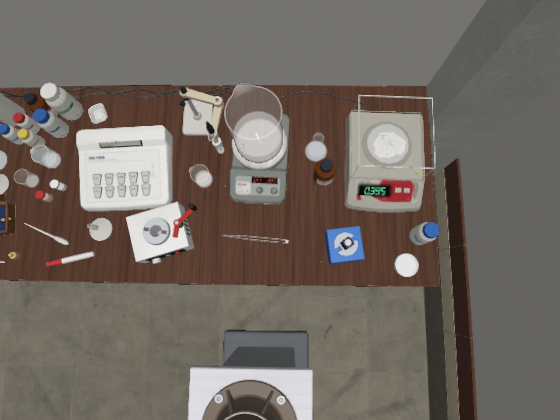

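View pics/scene.png

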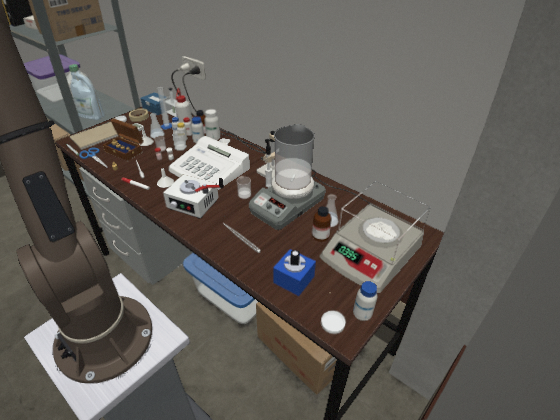

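The top view has the stand at about (345,244) with the arbor in it, and the drive at about (158,232) with the red keeper at (183,222) and its knob near (193,207). I'll measure both from the top camera, using depth.

```bash
python3 - <<'E'
from h import *
im,d,K,D,T=load("top")
a=cv2.resize(im[190:280,110:210],None,fx=4,fy=4,interpolation=cv2.INTER_CUBIC)
b=cv2.resize(im[190:280,300:400],None,fx=4,fy=4,interpolation=cv2.INTER_CUBIC)
save("crop1.png",np.hstack([a,b]))
P=cloud(d,K,D,T)
def blob(m,name):
    q=P[m]; print(name,len(q),np.median(q,0).round(4),q.min(0).round(3),q.max(0).round(3))
hsv=cv2.cvtColor(im,cv2.COLOR_RGB2HSV)
x,y,z=P[...,0],P[...,1],P[...,2]
S=(slice(215,275),slice(320,370))
blue=(hsv[...,0]>100)&(hsv[...,0]<130)&(hsv[...,1]>150)
mm=np.zeros_like(blue);mm[S]=1
m=blue&mm&(abs(z-.065)<.006); blob(m,"standtop")
r=cv2.minAreaRect(P[m][:,:2].astype(np.float32)*1000);print(r)
m=mm&(z>.085); blob(m,"grip")
r=cv2.minAreaRect(P[m][:,:2].astype(np.float32)*1000);print(r)
mm[:]=0;mm[195:275,120:205]=1
m=mm&(abs(z-.075)<.004); blob(m,"housing")
r=cv2.minAreaRect(P[m][:,:2].astype(np.float32)*1000);print(r)
m=mm&(abs(z-.085)<.003)&(hsv[...,1]<80); blob(m,"nose")
m=mm&(hsv[...,1]>150)&((hsv[...,0]<8)|(hsv[...,0]>172))&(z>.08); blob(m,"keeper")
m=mm&(z>.11); blob(m,"knob")
print("table",np.median(z[250:280,200:300]))
E
```

```text
standtop 204 [ 0.4966 -0.2603  0.0653] [ 0.422 -0.28   0.059] [ 0.513 -0.194  0.07 ]
((467.17462158203125, -239.11642456054688), (82.32854461669922, 81.89356994628906), 7.442346096038818)
grip 121 [ 0.4663 -0.2382  0.1095] [ 0.363 -0.256  0.088] [ 0.484 -0.097  1.056]
((422.576904296875, -171.53680419921875), (23.652759552001953, 189.82997131347656), 33.8640022277832)
housing 1807 [0.4899 0.2495 0.0753] [0.418 0.16  0.071] [0.573 0.329 0.079]
((496.2236328125, 244.7630615234375), (122.20491790771484, 141.55648803710938), 17.531005859375)
nose 385 [0.4946 0.2441 0.0851] [0.463 0.176 0.082] [0.528 0.276 0.088]
keeper 133 [0.5228 0.1741 0.1016] [0.48  0.145 0.095] [0.549 0.191 0.106]
knob 62 [0.5484 0.1397 0.1302] [ 0.363 -0.097  0.111] [0.559 0.153 1.056]
table 0.00030789348899296076
```

View pics/crop1.png

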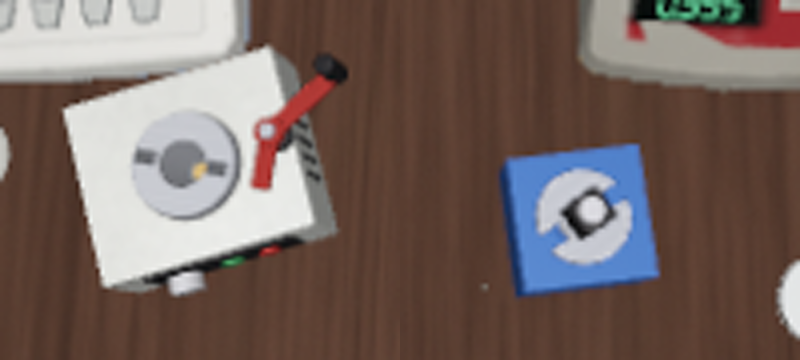

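```bash
python3 - <<'E'
from h import *
c=arm.get_calibration("wrist");print(np.array(c["tool_from_camera"]).round(4),np.array(c["intrinsics"]).round(1))
im,d,K,D,T=load("top")
f=lambda c,o:[(o[0]+c[0]/4-.375,190+c[1]/4-.375)]
for n,c,o,z in(("nose",(184,163),(110,),.085),("dogA",(145,157),(110,),.09),("dogB",(222,170),(110,),.09),("pivot",(267,131),(110,),.105),("knob",(331,67),(110,),.13),
 ("fing",(260,187),(110,),.104),("griptop",(590,211),(200,),.115)): 
    print(n,at_z(f(c,o),z,K,D,T).round(4))
E
```

```text
[[-5.000e-04 -9.589e-01 -2.838e-01  7.760e-02]
 [ 1.000e+00 -5.000e-04  0.000e+00  3.000e-04]
 [-2.000e-04 -2.838e-01  9.589e-01 -9.310e-02]
 [ 0.000e+00  0.000e+00  0.000e+00  1.000e+00]] [[330.3   0.  281.4]
 [  0.  330.3 209.2]
 [  0.    0.    1. ]]
nose [[0.4959 0.2432 0.085 ]]
dogA [[0.4988 0.267  0.09  ]]
dogB [[0.491  0.2167 0.09  ]]
pivot [[0.5139 0.1851 0.105 ]]
knob [[0.55   0.1406 0.13  ]]
fing [[0.4788 0.1875 0.104 ]]
griptop [[ 0.467  -0.2379  0.115 ]]
```

Call:
{"name": "carry_out", "arguments": {
  "plan": [
    [8, -8, 1, -0.12, 9.1],
    [17, -18, 0, -0.27, 9.1],
    [26, -27, 0, -0.42, 9.1],
    [34.6, -36.2, -1, -0.55, 9.1],
    [34.6, -36.2, -1, -0.667, 9.1],
    [34.6, -36.2, -1, -0.667, 9.1],
    [34.6, -36.2, -1, -0.667, 9.1],
    [34.6, -36.2, -1, -0.667, 9.1],
    [34.6, -36.2, -1, -0.667, 9.1],
    [34.6, -36.2, -1, -0.667, 9.1],
    [34.6, -36.2, -1, -0.667, 9.1],
    [34.6, -36.2, -1, -0.667, 9.1],
    [34.6, -36.2, -1, -0.667, 9.1],
    [34.6, -36.2, -1, -0.667, 9.1],
    [34.6, -36.2, -1, -0.667, 9.1],
    [34.6, -36.2, -1, -0.667, 9.1]
  ]
}}

```text
clock: 1.7
position: [0.4951, 0.2453, 0.2816]
ee_rot: [-1.376, -2.823, 0.002]
force: [0.2, 0.1, 0.1]
width: 0.996
```

```bash
python3 - <<'E'
from h import *
im,d,K,D,T=grab("wrist","wdrive")
s=arm.observe();print(s["clock"],s["position"].round(4),s["ee_rot"].round(3),s["force"].round(2),T[:3,3].round(3))
save("w1.png",cv2.resize(im[90:330,120:440],None,fx=2.5,fy=2.5,interpolation=cv2.INTER_CUBIC))
P=cloud(d,K,D,T); z=P[...,2]; near=np.hypot(P[...,0]-.496,P[...,1]-.244)
m=(abs(z-.085)<.002)&(near<.04); q=P[m]
print("noseface z",np.median(q[:,2]),cv2.minEnclosingCircle(q[:,:2].astype(np.float32)))
m=(abs(z-.092)<.0025)&(near<.034)&(near>.012);q=P[m][:,:2];print("dogs",len(q))
if len(q)>10:
    c=np.array([.496,.244]);l=q[:,1]>c[1];a,b=q[l].mean(0),q[~l].mean(0);print(a,b,(a+b)/2,np.linalg.norm(a-b),np.degrees(np.arctan2(-(a-b)[0],(a-b)[1])))
m=(abs(z-.075)<.003)&(near<.12);print(cv2.minAreaRect(P[m][:,:2].astype(np.float32)*1000))
m=(z>.12)&(z<.14)&(near<.14);print("knob",m.sum(),np.median(P[m],0))
E
```

```text
1.75 [0.4952 0.2451 0.2816] [-1.377e+00 -2.823e+00  2.000e-03] [ 0.46 -0.45  0.95] [0.447 0.307 0.375]
noseface z 0.08556866853195272 ((0.49538129568099976, 0.244990274310112), 0.03413473814725876)
dogs 285
[0.49847021 0.26838066] [0.49153365 0.22206996] [0.49500193 0.24522531] 0.04682730580133357 -8.51860029638713
((495.5809020996094, 244.6859588623047), (120.45173645019531, 140.56564331054688), 17.581134796142578)
knob 234 [0.55051199 0.14905252 0.12800778]
```

View pics/w1.png

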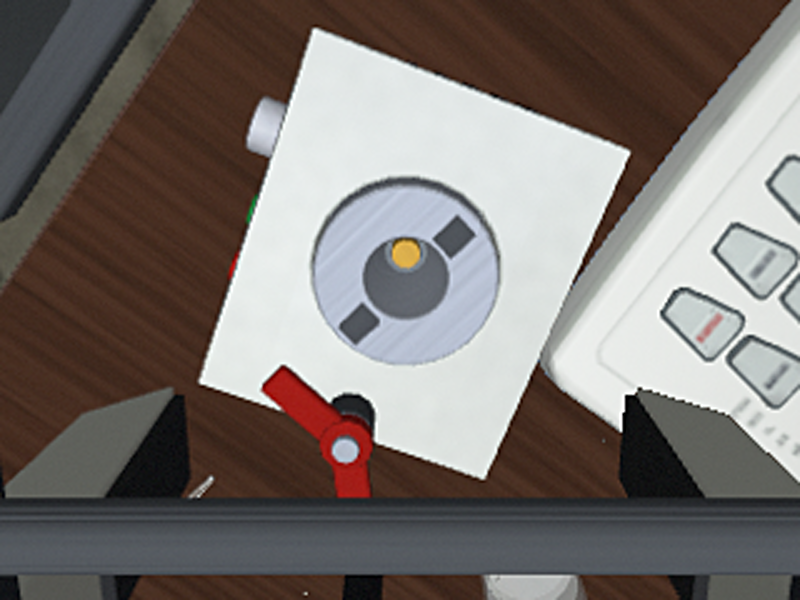

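The dogs are at crop pixels (455,237) and (359,324), and the keeper pivot at (345,449). Nose centre is (0.495, 0.245) with dog line yaw -8.5°. The dog spacing is 46.8 mm against 47 mm given, so that fits. Next I'll look at the stand.

Call:
{"name": "carry_out", "arguments": {
  "plan": [
    [-1, -8, 0, 0, 9.1],
    [-1, -18, 0, 0, 9.1],
    [-2, -28, 0, 0, 9.1],
    [-2.5, -38, 0, 0, 9.1],
    [-2.8, -48.3, 0, 0, 9.1],
    [-2.8, -48.3, 0, 0, 9.1],
    [-2.8, -48.3, 0, 0, 9.1],
    [-2.8, -48.3, 0, 0, 9.1],
    [-2.8, -48.3, 0, 0, 9.1],
    [-2.8, -48.3, 0, 0, 9.1],
    [-2.8, -48.3, 0, 0, 9.1],
    [-2.8, -48.3, 0, 0, 9.1],
    [-2.8, -48.3, 0, 0, 9.1],
    [-2.8, -48.3, 0, 0, 9.1],
    [-2.8, -48.3, 0, 0, 9.1]
  ]
}}

```text
clock: 3.25
position: [0.4676, -0.2367, 0.2816]
ee_rot: [-1.374, -2.824, 0.001]
force: [0.5, -0.0, 0.7]
width: 0.99
```

```bash
python3 - <<'E'
from h import *
im,d,K,D,T=grab("wrist","wstand")
s=arm.observe();print(s["clock"],s["position"].round(4),s["ee_rot"].round(3),s["joints"].round(2))
save("w2.png",cv2.resize(im[90:330,120:440],None,fx=2.5,fy=2.5,interpolation=cv2.INTER_CUBIC))
P=cloud(d,K,D,T); z=P[...,2]; near=np.hypot(P[...,0]-.467,P[...,1]+.238)
for n,lo,hi,rr in(("grip",.1,.114,.03),("flange",.070,.077,.034),("stand",.062,.0675,.07)):
    m=(z>lo)&(z<hi)&(near<rr);q=P[m];print(n,len(q),np.median(q[:,2]),cv2.minAreaRect(q[:,:2].astype(np.float32)*1000),cv2.minEnclosingCircle(q[:,:2].astype(np.float32)*1000))
E
```

```text
3.3 [ 0.4675 -0.2369  0.2816] [-1.374e+00 -2.824e+00  1.000e-03] [-0.07  0.3   0.56  1.87 -0.18  1.03  1.23]
grip 817 0.1096354847626485 ((467.76727294921875, -239.2047882080078), (24.014589309692383, 24.186965942382812), 34.79620361328125) ((467.8882751464844, -239.20559692382812), 15.759162902832031)
flange 1809 0.07358109465245083 ((467.8297424316406, -239.3055419921875), (59.52632141113281, 57.70611572265625), 32.92311477661133) ((468.0210266113281, -239.28985595703125), 30.11562728881836)
stand 4650 0.06563334246951175 ((468.0418701171875, -239.49847412109375), (85.23819732666016, 85.33699035644531), 7.163779258728027) ((467.9504699707031, -239.62060546875), 59.7377815246582)
```

View pics/w2.png

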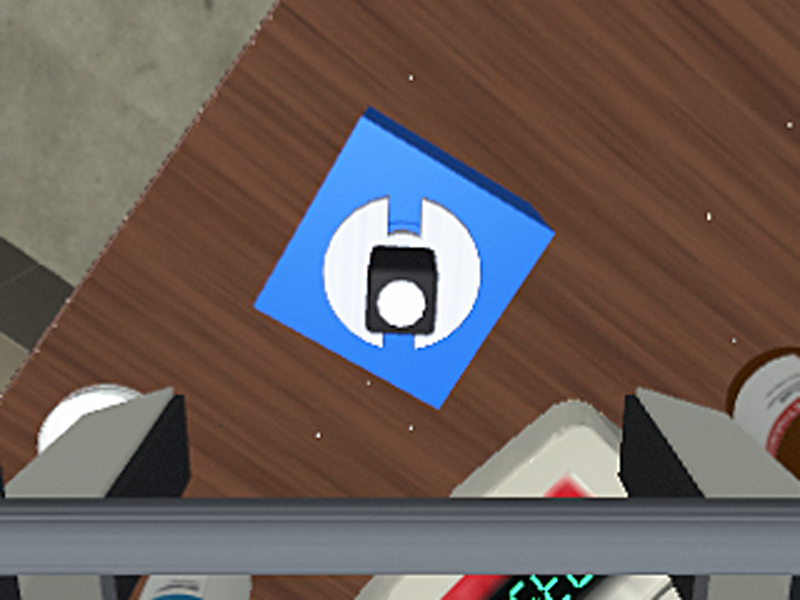

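The arbor is at (0.468, -0.239), yaw about 35°. The slots show at crop pixels (404,205) and (399,345), and the flange and stand sizes check out. I'll go down and grip it.

Call:
{"name": "carry_out", "arguments": {
  "plan": [
    [0, -0.2, -2, -0.05, 6],
    [0, -0.2, -5, -0.05, 6],
    [0, -0.2, -8, -0.05, 6],
    [0, -0.2, -10.5, -0.05, 6],
    [0, -0.2, -12.5, -0.05, 6],
    [0, -0.2, -13.4, -0.05, 6],
    [0, -0.2, -13.8, -0.05, 6],
    [0, -0.2, -13.8, -0.05, 6],
    [0, -0.2, -13.8, -0.05, 6],
    [0, -0.2, -13.8, -0.05, 6],
    [0, -0.2, -13.8, -0.05, 2],
    [0, -0.2, -13.8, -0.05, 2],
    [0, -0.2, -13.8, -0.05, 2],
    [0, -0.2, -13.8, -0.05, 2],
    [0, -0.2, -13.8, -0.05, 2],
    [0, -0.2, -13.8, -0.05, 2],
    [0, -0.2, -13.8, -0.05, 2]
  ],
  "squeeze": 40
}}

```text
clock: 5.0
position: [0.4675, -0.2389, 0.1436]
ee_rot: [-1.445, -2.789, 0.001]
force: [0.2, 1.1, 0.9]
width: 0.258
```

Call:
{"name": "carry_out", "arguments": {
  "plan": [
    [0, 0, 1, 0, 2],
    [0, 0, 3, 0, 2],
    [0, 0, 6, 0, 2],
    [0, 0, 9, 0, 2],
    [0, 0, 12, 0, 2],
    [0, 0, 13.4, 0, 2],
    [0, 0, 13.4, 0, 2],
    [0, 0, 13.4, 0, 2],
    [0, 0, 13.4, 0, 2],
    [0, 0, 13.4, 0, 2]
  ]
}}

```text
clock: 6.0
position: [0.467, -0.2386, 0.2765]
ee_rot: [-1.444, -2.787, 0.002]
force: [0.8, 0.8, -3.2]
width: 0.26
```

```bash
python3 - <<'E'
from h import *
im,d,K,D,T=grab("wrist","wheld")
s=arm.observe();print(s["clock"],s["position"].round(4),s["ee_rot"].round(3),s["force"].round(2),s["width"])
P=cloud(d,K,D,T)-s["position"]; P=P@R.from_rotvec(s["ee_rot"]).as_matrix()
z=P[...,2]; near=np.hypot(P[...,0],P[...,1]); m=(near<.036)&(z>.066)&(z<.076)
q=P[m];print(len(q),np.median(q,0),cv2.minEnclosingCircle(q[:,:2].astype(np.float32)*1000))
v,u=np.where(m);print(u.min(),u.max(),v.min(),v.max())
a=cv2.resize(im[100:340,120:440],None,fx=2.5,fy=2.5,interpolation=cv2.INTER_CUBIC);save("w3.png",a)
E
```

```text
6.05 [ 0.4671 -0.2387  0.2767] [-1.444e+00 -2.787e+00  2.000e-03] [ 0.33  0.26 -3.96] 0.25832340194319603
2666 [ 0.01551006 -0.00022685  0.07025942] ((5.109620094299316, -0.5545310974121094), 29.1385555267334)
227 335 207 253
```

View pics/w3.png

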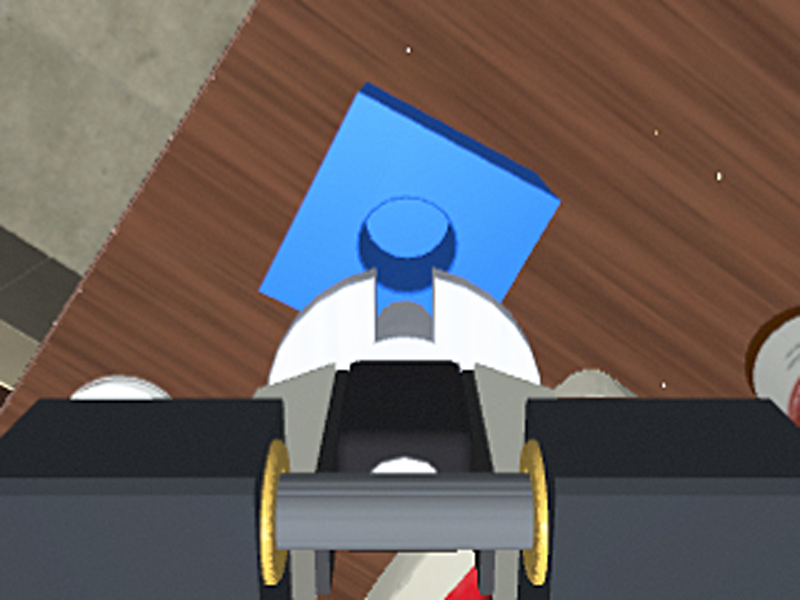

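```bash
python3 - <<'E'
from h import *
from scipy.optimize import least_squares
im,d,K,D,T=load("wheld"); s=arm.observe()
P=cloud(d,K,D,T)-s["position"]; P=P@R.from_rotvec(s["ee_rot"]).as_matrix()
z=P[...,2]; near=np.hypot(P[...,0],P[...,1]); m=(near<.036)&(abs(z-.0703)<.003)
pts=[]
for u in range(225,340):
    v=np.where(m[:,u])[0]
    if len(v): pts.append(P[v.min(),u,:2])
pts=np.array(pts)*1000; 
f=least_squares(lambda c:np.hypot(pts[:,0]-c[0],pts[:,1]-c[1])-30,[0,0],loss="soft_l1",f_scale=.4);print(f.x, np.median(abs(f.fun)))
# slot edges
e=pts[(pts[:,0]<22)&(abs(pts[:,1])<9)];print(e.round(1).tolist())
E
```

```text
[-0.95392059 -0.26467146] 0.1948436772416926
[[14.6, -5.8], [15.0, -5.3], [14.8, -4.8], [14.7, -4.2], [15.4, -3.7], [15.4, -3.1], [15.4, -2.6], [15.6, -2.1], [15.5, -1.6], [15.5, -1.0], [15.5, -0.5], [15.6, 0.0], [15.4, 0.6], [15.1, 1.1], [15.7, 1.6], [15.3, 2.2], [14.9, 2.7], [15.3, 3.2], [14.9, 3.8], [15.0, 4.3], [14.9, 4.8], [14.5, 5.4]]
```

The arbor hangs straight in the grip. Its slot is centred on the tool axis (crop pixel 405) and its flange top sits 70.3 mm below the TCP. Next I'll carry it over the spindle.

Call:
{"name": "carry_out", "arguments": {
  "plan": [
    [0.2, 3, 0, 0, 2],
    [0.4, 7, 0, -0.06, 2],
    [0.7, 12, 0, -0.15, 2],
    [1, 17, 0, -0.25, 2],
    [1.3, 22, 0, -0.35, 2],
    [1.6, 27, 0, -0.45, 2],
    [1.9, 32, 0, -0.55, 2],
    [2.2, 37, 0, -0.65, 2],
    [2.5, 41, 0, -0.72, 2],
    [2.7, 45, 0, -0.763, 2],
    [2.8, 47.5, 0, -0.763, 2],
    [2.84, 48.45, 0, -0.763, 2],
    [2.84, 48.45, 0, -0.763, 2],
    [2.84, 48.45, 0, -0.763, 2],
    [2.84, 48.45, 0, -0.763, 2],
    [2.84, 48.45, 0, -0.763, 2],
    [2.84, 48.45, 0, -0.763, 2],
    [2.84, 48.45, 0, -0.763, 2]
  ]
}}

```text
clock: 7.85
position: [0.4956, 0.2454, 0.2768]
ee_rot: [-2.378, -2.048, 0.0]
force: [-0.3, 0.3, -4.0]
width: 0.262
```

```bash
cat > st.py <<'E'
from h import *
s=arm.observe(); n=s["ee_rot"]; a=2*np.degrees(np.arctan2(n[1],n[0]))-90
print(s["clock"],(s["position"]*1000).round(2),"yaw",((a+90)%180-90).round(2),"F",s["force"].round(2),"M",s["ft_torque"].round(2),"w",round(s["width"]*91.8,2),"q",s["joints"].round(2), "tilt",R.from_rotvec(n).as_matrix()[:,2].round(4))
E
python3 st.py
```

```text
7.85 [495.61 245.36 276.82] yaw -8.53 F [-0.28  0.34 -3.98] M [-0.13  0.01  0.02] w 24.02 q [-0.95  0.35  0.53  1.8  -0.21  1.04 -0.49] tilt [-0.0019  0.002  -1.    ]
```

Call:
{"name": "carry_out", "arguments": {
  "plan": [
    [0, 0.05, -2, 0, 2],
    [0, 0.05, -4.5, 0, 2],
    [0, 0.05, -6.5, 0, 2],
    [0, 0.05, -8, 0, 2],
    [0, 0.05, -9, 0, 2],
    [0, 0.05, -9.4, 0, 2],
    [0, 0.05, -9.7, 0, 2],
    [0, 0.05, -9.8, 0, 2],
    [0, 0.05, -9.8, 0, 2],
    [0, 0.05, -9.8, 0, 2],
    [0, 0.05, -9.8, 0, 2]
  ]
}}

```text
clock: 8.95
position: [0.4958, 0.2459, 0.1792]
ee_rot: [-2.378, -2.048, -0.001]
force: [0.4, 0.2, -3.2]
width: 0.258
```

```bash
python3 st.py
```

```text
8.95 [495.77 245.95 179.21] yaw -8.53 F [ 0.36  0.18 -3.21] M [-0.07  0.04  0.01] w 23.69 q [-0.9   0.47  0.48  1.91 -0.29  0.83 -0.42] tilt [-0.0014  0.0025 -1.    ]
```

Call:
{"name": "carry_out", "arguments": {
  "plan": [
    [0, 0, -0.3, 0, 2],
    [0, 0, -0.6, 0, 2],
    [0, 0, -0.75, 0, 2],
    [0, 0, -0.85, 0, 2],
    [0, 0, -0.95, 0, 2],
    [0, 0, -1.0, 0, 2],
    [0, 0, -1.0, 0, 2],
    [0, 0, -1.0, 0, 2]
  ]
}}

```text
clock: 9.75
position: [0.4958, 0.246, 0.1693]
ee_rot: [-2.378, -2.048, -0.001]
force: [0.9, -0.0, -4.2]
width: 0.257
```

```bash
python3 st.py
```

```text
9.75 [495.8  246.02 169.27] yaw -8.52 F [ 0.94 -0.02 -4.23] M [-0.06  0.04  0.  ] w 23.64 q [-0.9   0.48  0.47  1.92 -0.3   0.81 -0.41] tilt [-0.0013  0.0026 -1.    ]
```

Call:
{"name": "carry_out", "arguments": {
  "plan": [
    [0, 0, -0.05, 0, 2],
    [0, 0, -0.1, 0, 2],
    [0, 0, -0.15, 0, 2],
    [0, 0, -0.15, 0, 2],
    [0, 0, -0.15, 0, 2]
  ]
}}

```text
clock: 10.25
position: [0.4958, 0.246, 0.1678]
ee_rot: [-2.378, -2.048, -0.001]
force: [0.2, -0.1, -3.5]
width: 0.259
```

```bash
python3 st.py
```

```text
10.25 [495.82 245.97 167.75] yaw -8.52 F [ 0.24 -0.11 -3.53] M [-0.12  0.04 -0.02] w 23.75 q [-0.89  0.48  0.47  1.92 -0.3   0.81 -0.41] tilt [-0.0013  0.0025 -1.    ]
```

No load 2.5 mm below the height of the dog tops, so the slots are over the dogs. I'll press on gently to the plunger.

Call:
{"name": "carry_out", "arguments": {
  "plan": [
    [0, 0, -0.05, 0, 2],
    [0, 0, -0.1, 0, 2],
    [0, 0, -0.15, 0, 2],
    [0, 0, -0.15, 0, 2],
    [0, 0, -0.15, 0, 2]
  ]
}}

```text
clock: 10.75
position: [0.4959, 0.246, 0.1666]
ee_rot: [-2.378, -2.048, -0.002]
force: [-2.0, -0.4, 5.1]
width: 0.265
```

```bash
python3 st.py
```

```text
10.75 [495.89 246.   166.55] yaw -8.53 F [-2.   -0.45  5.13] M [-0.34  0.67 -0.04] w 24.36 q [-0.89  0.49  0.47  1.92 -0.3   0.8  -0.41] tilt [-0.0011  0.0029 -1.    ]
```

Call:
{"name": "carry_out", "arguments": {
  "plan": [
    [-0.02, 0, -0.03, 0, 2],
    [-0.04, 0, -0.06, 0, 2],
    [-0.04, 0, -0.1, 0, 2],
    [-0.04, 0, -0.1, 0, 2],
    [-0.04, 0, -0.1, 0, 2]
  ]
}}

```text
clock: 11.25
position: [0.4958, 0.246, 0.1657]
ee_rot: [-2.379, -2.048, -0.002]
force: [-0.7, -1.4, 4.5]
width: 0.256
```

```bash
python3 st.py
```

```text
11.25 [495.78 245.98 165.72] yaw -8.53 F [-0.71 -1.4   4.52] M [-0.37  0.34 -0.01] w 23.46 q [-0.89  0.49  0.47  1.92 -0.3   0.8  -0.41] tilt [-5.e-04  3.e-03 -1.e+00]
```

Call:
{"name": "carry_out", "arguments": {
  "plan": [
    [-0.02, -0.03, -0.04, 0, 2],
    [-0.02, -0.04, -0.08, 0, 2],
    [-0.02, -0.04, -0.12, 0, 2],
    [-0.02, -0.04, -0.12, 0, 2],
    [-0.02, -0.04, -0.12, 0, 2]
  ]
}}

```text
clock: 11.75
position: [0.4957, 0.2459, 0.1646]
ee_rot: [-2.378, -2.048, -0.003]
force: [-0.8, 0.7, 4.6]
width: 0.26
```

```bash
python3 st.py
```

```text
11.75 [495.71 245.89 164.64] yaw -8.52 F [-0.82  0.7   4.6 ] M [ 0.03  0.32 -0.02] w 23.9 q [-0.89  0.49  0.47  1.92 -0.3   0.8  -0.41] tilt [-1.0e-04  3.4e-03 -1.0e+00]
```

Call:
{"name": "carry_out", "arguments": {
  "plan": [
    [-0.02, 0, -0.04, 0, 2],
    [-0.02, 0, -0.08, 0, 2],
    [-0.02, 0, -0.12, 0, 2],
    [-0.02, 0, -0.14, 0, 2],
    [-0.02, 0, -0.14, 0, 2]
  ]
}}

```text
clock: 12.25
position: [0.4957, 0.2459, 0.1636]
ee_rot: [-2.378, -2.048, -0.004]
force: [-2.0, -0.8, 9.2]
width: 0.256
```

```bash
python3 st.py
```

```text
12.25 [495.67 245.88 163.62] yaw -8.53 F [-1.97 -0.83  9.22] M [-0.38  0.65 -0.04] w 23.5 q [-0.89  0.49  0.47  1.93 -0.31  0.79 -0.41] tilt [ 2.0e-04  3.8e-03 -1.0e+00]
```

Call:
{"name": "carry_out", "arguments": {
  "plan": [
    [-0.02, -0.01, -0.04, 0, 2],
    [-0.03, -0.02, -0.07, 0, 2],
    [-0.03, -0.02, -0.1, 0, 2],
    [-0.03, -0.02, -0.1, 0, 2]
  ]
}}

```text
clock: 12.65
position: [0.4957, 0.2458, 0.1636]
ee_rot: [-2.378, -2.048, -0.006]
force: [-4.2, -1.0, 15.8]
width: 0.261
```

```bash
python3 st.py
```

```text
12.65 [495.67 245.84 163.59] yaw -8.53 F [-4.25 -1.03 15.83] M [-0.52  1.05 -0.02] w 23.97 q [-0.89  0.49  0.47  1.93 -0.31  0.79 -0.4 ] tilt [ 8.0e-04  4.7e-03 -1.0e+00]
```

Call:
{"name": "carry_out", "arguments": {
  "plan": [
    [-0.05, 0, -0.03, 0, 2],
    [-0.07, 0, -0.07, 0, 2],
    [-0.07, 0, -0.09, 0, 2],
    [-0.07, 0, -0.09, 0, 2]
  ]
}}

```text
clock: 13.05
position: [0.4955, 0.2458, 0.1636]
ee_rot: [-2.379, -2.048, -0.008]
force: [-2.9, -1.6, 15.7]
width: 0.258
```

```bash
python3 st.py
```

```text
13.05 [495.55 245.81 163.61] yaw -8.54 F [-2.9 -1.6 15.7] M [-0.62  0.79  0.02] w 23.72 q [-0.89  0.49  0.47  1.93 -0.31  0.79 -0.4 ] tilt [ 0.002   0.0054 -1.    ]
```

It stays solid at z = 163.6 mm under about 19 N, where home was expected at 163.3 to 163.9. I'll relax the load, let go, rise and look.

Call:
{"name": "carry_out", "arguments": {
  "plan": [
    [0, 0, 0, 0, 2],
    [0, 0, 0, 0, 2],
    [0, 0, 0, 0, 5],
    [0, 0, 0, 0, 5],
    [0, 0, 0, 0, 5],
    [0, 0, 0, 0, 5],
    [0, 0, 0, 0, 5],
    [0, 0, 1, 0, 5],
    [0, 0, 3, 0, 5],
    [0, 0, 6, 0, 5],
    [0, 0, 9, 0, 5],
    [0, 0, 11.8, 0, 5],
    [0, 0, 11.8, 0, 5],
    [0, 0, 11.8, 0, 5],
    [0, 0, 11.8, 0, 5],
    [0, 0, 11.8, 0, 5]
  ]
}}

```text
clock: 14.65
position: [0.4951, 0.2456, 0.2807]
ee_rot: [-2.379, -2.048, -0.005]
force: [-0.9, 0.1, 0.2]
width: 0.547
```

```bash
python3 st.py; python3 - <<'E'
from h import *
im,d,K,D,T=grab("wrist","whome")
save("w4.png",cv2.resize(im[90:330,120:440],None,fx=2.5,fy=2.5,interpolation=cv2.INTER_CUBIC))
P=cloud(d,K,D,T); z=P[...,2]; c=np.array([.4953,.2451]); near=np.hypot(P[...,0]-c[0],P[...,1]-c[1])
m=(near<.031)&(abs(z-.094)<.006)&(near>.018);q=P[m]
A=np.c_[q[:,:2]-c,np.ones(len(q))];co=np.linalg.lstsq(A,q[:,2],rcond=None)[0];print("flange",len(q),"plane",co.round(4),cv2.minEnclosingCircle(q[:,:2].astype(np.float32)*1000))
m=(abs(z-.075)<.003)&(near<.09);print("housing z",np.median(z[m]))
m=(near<.02)&(z>.12);print("grip top",np.median(z[m]),cv2.minAreaRect(P[m][:,:2].astype(np.float32)*1000))
im,d,K,D,T=grab("top","top2");P=cloud(d,K,D,T); z=P[...,2]
m=(abs(P[...,0]-.55)<.03)&(abs(P[...,1]-.145)<.03)&(z>.115)&(z<.14);print("knob top",m.sum(),np.median(P[m],0),P[m].min(0),P[m].max(0))
E
```

```text
14.65 [495.07 245.6  280.67] yaw -8.55 F [-0.87  0.1   0.24] M [-0.11  0.07  0.  ] w 50.19 q [-0.96  0.35  0.53  1.8  -0.21  1.05 -0.49] tilt [ 5.0e-04  4.3e-03 -1.0e+00]
flange 1901 plane [-0.0015 -0.0076  0.0935] ((494.8301086425781, 245.14439392089844), 30.10833740234375)
housing z 0.075714361771864
grip top 0.12967987033893164 ((494.6552429199219, 245.56619262695312), (23.9511775970459, 23.768529891967773), 81.22805786132812)
knob top 33 [0.55154808 0.14430703 0.12804586] [0.545914   0.13902179 0.11731249] [0.5586619  0.15223694 0.13140396]
```

View pics/w4.png

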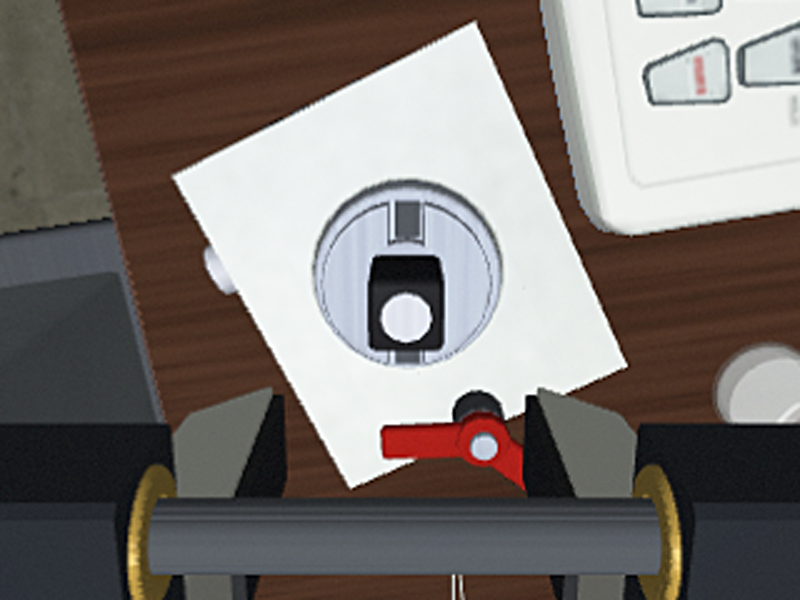

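Flange top reads 17.8 mm above the housing (18 given), flat, with the dogs seated in the slots at crop pixels (407,215) and (407,355). The arbor is home. Before the knob, I'll check clearance to the neighbouring machine.

```bash
python3 - <<'E'
from h import *
im,d,K,D,T=load("top"); P=cloud(d,K,D,T); x,y,z=P[...,0],P[...,1],P[...,2]
ok=(z<.5)
for x0,x1,y0,y1 in((.57,.7,.02,.2),(.57,.7,.2,.45),(.4,.57,.0,.13)):
    m=ok&(x>x0)&(x<x1)&(y>y0)&(y<y1);print((x0,x1,y0,y1),z[m].max().round(3),P[m][z[m].argmax()].round(3))
m=(np.hypot(x-.514,y-.186)<.012)&(z<.2);print("pivot z",np.percentile(z[m],[50,98]))
E
```

```text
(0.57, 0.7, 0.02, 0.2) 0.279 [0.682 0.027 0.279]
(0.57, 0.7, 0.2, 0.45) 0.076 [0.572 0.203 0.076]
(0.4, 0.57, 0.0, 0.13) 0.013 [0.485 0.001 0.013]
pivot z [0.09532263 0.10740873]
```

Call:
{"name": "carry_out", "arguments": {
  "plan": [
    [1, -2, 0, 0.12, 4],
    [2.5, -5, 0, 0.26, 4],
    [4, -8, 0, 0.4, 4],
    [5.7, -10, 0, 0.54, 4],
    [5.7, -10, 0, 0.68, 4],
    [5.7, -10, 0, 0.82, 4],
    [5.7, -10, 0, 0.9, 4],
    [5.7, -10, 0, 0.9, 4],
    [5.7, -10, 0, 0.9, 4],
    [5.7, -10, 0, 0.9, 4],
    [5.7, -10, 0, 0.9, 4],
    [5.7, -10, 0, 0.9, 4]
  ]
}}

```text
clock: 15.95
position: [0.5522, 0.1458, 0.2808]
ee_rot: [-1.251, -2.877, -0.003]
force: [-0.2, 0.2, -0.3]
width: 0.437
```

```bash
python3 st.py; python3 - <<'E'
from h import *
im,d,K,D,T=grab("wrist","wknob")
P=cloud(d,K,D,T); z=P[...,2];n=np.hypot(P[...,0]-.552,P[...,1]-.1455)
m=(n<.02)&(abs(z-.1285)<.004);print(m.sum(),np.median(z[m]),cv2.minEnclosingCircle(P[m][:,:2].astype(np.float32)*1000))
E
```

```text
15.95 [552.18 145.77 280.76] yaw 42.99 F [-0.2   0.17 -0.33] M [-0.1  -0.02 -0.03] w 40.12 q [-0.61  0.36  0.36  1.74 -0.15  1.06  0.55] tilt [-0.003   0.0033 -1.    ]
239 0.12844843064142988 ((552.0873413085938, 146.42123413085938), 6.930994987487793)
```

The knob is at (0.5521, 0.1464): 6.93 mm radius, 55.0 mm from the pivot, so it fits. Down onto it, with a light grip.

Call:
{"name": "carry_out", "arguments": {
  "plan": [
    [0, 0.05, -2, 0, 4],
    [0, 0.05, -4.5, 0, 4],
    [0, 0.05, -7, 0, 4],
    [0, 0.05, -9, 0, 4],
    [0, 0.05, -10, 0, 4],
    [0, 0.05, -10.5, 0, 4],
    [0, 0.05, -10.5, 0, 4],
    [0, 0.05, -10.5, 0, 4],
    [0, 0.05, -10.5, 0, 4],
    [0, 0.05, -10.5, 0, 1],
    [0, 0.05, -10.5, 0, 1],
    [0, 0.05, -10.5, 0, 1],
    [0, 0.05, -10.5, 0, 1],
    [0, 0.05, -10.5, 0, 1],
    [0, 0.05, -10.5, 0, 1]
  ],
  "squeeze": 8
}}

```text
clock: 17.5
position: [0.5523, 0.1463, 0.1759]
ee_rot: [-1.251, -2.877, -0.003]
force: [-0.3, 0.0, 0.9]
width: 0.146
```

```bash
python3 st.py; python3 - <<'E'
from h import *
p=np.array([514.0,186.0]); s=arm.observe()["position"][:2]*1000; k=np.array([552.1,146.4])
for a in np.arange(0,1.46,.1):
    c,n=np.cos(a),-np.sin(a); M=np.array([[c,-n],[n,c]]); print(round(a,2),((M@(k-p)+p-k)/10).round(2))
E
```

```text
17.5 [552.27 146.31 175.9 ] yaw 43.0 F [-0.34  0.01  0.87] M [-0.01 -0.02 -0.02] w 13.42 q [-0.58  0.48  0.32  1.86 -0.2   0.83  0.59] tilt [-0.0028  0.0034 -1.    ]
0.0 [0. 0.]
0.1 [-0.41 -0.36]
0.2 [-0.86 -0.68]
0.3 [-1.34 -0.95]
0.4 [-1.84 -1.17]
0.5 [-2.36 -1.34]
0.6 [-2.9  -1.46]
0.7 [-3.45 -1.52]
0.8 [-4.   -1.53]
0.9 [-4.54 -1.49]
1.0 [-5.08 -1.39]
1.1 [-5.61 -1.23]
1.2 [-6.12 -1.03]
1.3 [-6.61 -0.77]
1.4 [-7.06 -0.47]
```

Call:
{"name": "carry_out", "arguments": {
  "plan": [
    [-0.2, -0.18, 0, -0.05, 1],
    [-0.41, -0.36, 0, -0.1, 1],
    [-0.63, -0.52, 0, -0.15, 1],
    [-0.86, -0.68, 0, -0.2, 1],
    [-1.1, -0.82, 0, -0.25, 1],
    [-1.34, -0.95, 0, -0.3, 1],
    [-1.59, -1.06, 0, -0.35, 1],
    [-1.84, -1.17, 0, -0.4, 1],
    [-2.1, -1.26, 0, -0.45, 1],
    [-2.36, -1.34, 0, -0.5, 1],
    [-2.63, -1.4, 0, -0.55, 1],
    [-2.9, -1.46, 0, -0.6, 1],
    [-3.18, -1.5, 0, -0.65, 1],
    [-3.45, -1.52, 0, -0.7, 1],
    [-3.72, -1.53, 0, -0.75, 1],
    [-4.0, -1.53, 0, -0.8, 1],
    [-4.0, -1.53, 0, -0.8, 1],
    [-4.0, -1.53, 0, -0.8, 1]
  ]
}}

```text
clock: 19.3
position: [0.5123, 0.1312, 0.1759]
ee_rot: [-2.272, -2.166, -0.005]
force: [0.5, 0.7, -0.6]
width: 0.151
```

```bash
python3 st.py
```

```text
19.3 [512.28 131.18 175.91] yaw -2.74 F [ 0.52  0.67 -0.56] M [ 0.05 -0.   -0.05] w 13.87 q [-0.75  0.45  0.54  1.98 -0.32  0.8  -0.07] tilt [ 4.0e-04  4.5e-03 -1.0e+00]
```

Call:
{"name": "carry_out", "arguments": {
  "plan": [
    [-0.27, 0.02, 0, -0.05, 1],
    [-0.54, 0.04, 0, -0.1, 1],
    [-0.81, 0.09, 0, -0.15, 1],
    [-1.08, 0.14, 0, -0.2, 1],
    [-1.35, 0.22, 0, -0.25, 1],
    [-1.61, 0.3, 0, -0.3, 1],
    [-1.87, 0.4, 0, -0.35, 1],
    [-2.12, 0.5, 0, -0.4, 1],
    [-2.37, 0.63, 0, -0.45, 1],
    [-2.61, 0.76, 0, -0.5, 1],
    [-2.84, 0.91, 0, -0.55, 1],
    [-3.06, 1.06, 0, -0.6, 1],
    [-3.14, 1.12, 0, -0.62, 1],
    [-3.14, 1.12, 0, -0.62, 1],
    [-3.14, 1.12, 0, -0.62, 1]
  ]
}}

```text
clock: 20.8
position: [0.4861, 0.1416, 0.1773]
ee_rot: [2.823, 1.369, 0.022]
force: [18.0, -3.6, -9.4]
width: 0.347
```

```bash
python3 st.py
```

```text
20.8 [486.14 141.62 177.31] yaw -38.25 F [17.98 -3.59 -9.41] M [-0.71 -3.72  0.15] w 31.87 q [-0.93  0.44  0.73  2.05 -0.42  0.78 -0.62] tilt [ 0.0142  0.0025 -0.9999]
```

The jaws were forced open with 18 N on them, so something blocked. I'll relax, then look.

Call:
{"name": "carry_out", "arguments": {
  "plan": [
    [0.2, -0.1, 0, 0, 3.2],
    [0.2, -0.1, 0, 0, 3.2],
    [0.2, -0.1, 0, 0, 3.6]
  ]
}}

```text
clock: 21.1
position: [0.4876, 0.1406, 0.1771]
ee_rot: [2.823, 1.37, 0.02]
force: [-0.3, 0.1, 0.1]
width: 0.382
```

```bash
python3 st.py; python3 - <<'E'
from h import *
x=grab("scene","sc2");y=grab("wrist","w5")
a=x[0]; p,_=cv2.projectPoints(np.array([[.5,.19,.1]]),cv2.invert(np.eye(3))[1]*0+0.0 if 0 else np.array(arm.get_calibration("scene")["rvec"],float),np.array(arm.get_calibration("scene")["tvec"],float),x[2],x[3]); u,v=p.ravel().astype(int);print(u,v)
A=cv2.resize(a[max(v-50,0):v+50,u-50:u+50],(400,400),interpolation=cv2.INTER_CUBIC)
B=cv2.resize(y[0],(533,400))
save("m1.png",np.hstack([A,B[:,66:466]]))
E
```

```text
21.1 [487.63 140.55 177.14] yaw -38.23 F [-0.31  0.06  0.11] M [-0.08  0.11  0.01] w 35.05 q [-0.93  0.45  0.73  2.04 -0.42  0.79 -0.62] tilt [ 0.0129  0.0025 -0.9999]
200 187
```

View pics/m1.png

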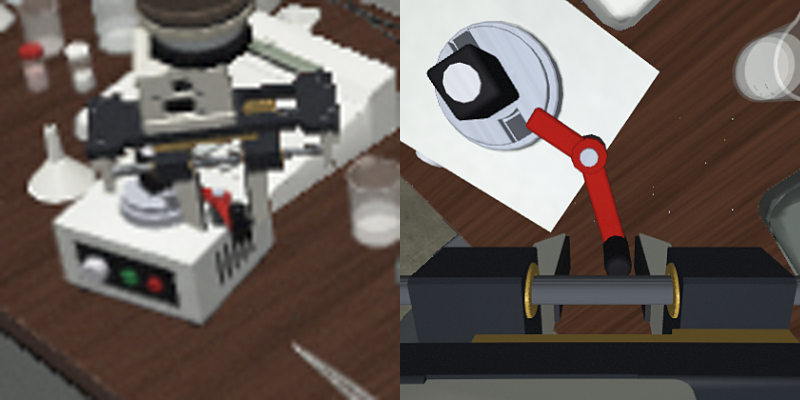

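```bash
python3 - <<'E'
from h import *
im,d,K,D,T=load("w5");P=cloud(d,K,D,T);z=P[...,2]
hsv=cv2.cvtColor(im,cv2.COLOR_RGB2HSV);red=(hsv[...,1]>150)&((hsv[...,0]<8)|(hsv[...,0]>172))
p=np.array([.514,.186]);v=P[...,:2]-p;r=np.hypot(v[...,0],v[...,1]);a=np.degrees(np.arctan2(v[...,1],v[...,0]))
m=red&(r>.015)&(r<.06)&(z>.09)&(z<.115)
for n,mm in(("arm",m&(a<0)),("finger",m&(a>0))): print(n,mm.sum(),np.median(a[mm]),np.median(z[mm]),r[mm].max(), [np.median(a[mm&(abs(r-t)<.003)]).round(1) for t in(.02,.025,.03,.035)])
n=(v[...,0]**2+v[...,1]**2)
k=(abs(r-.055)<.012)&(z>.118)&(z<.132)&(a<-60)&~red; print("knob",k.sum(),np.median(P[k],0),np.median(a[k]))
c=np.array([.4950,.2452]);near=np.hypot(P[...,0]-c[0],P[...,1]-c[1])
f=(near<.0305)&(near>.02)&(abs(z-.0935)<.005)&~red;q=P[f];A=np.c_[q[:,:2]-c,np.ones(len(q))];print("flange",np.linalg.lstsq(A,q[:,2],rcond=None)[0].round(4),cv2.minEnclosingCircle(q[:,:2].astype(np.float32)*1000))
h=(abs(z-.075)<.003)&(near<.09)&(near>.04);print("housing",np.median(z[h]))
# same for initial keeper (wdrive)
im,d,K,D,T=load("wdrive");P=cloud(d,K,D,T);z=P[...,2];hsv=cv2.cvtColor(im,cv2.COLOR_RGB2HSV);red=(hsv[...,1]>150)&((hsv[...,0]<8)|(hsv[...,0]>172))
v=P[...,:2]-p;r=np.hypot(v[...,0],v[...,1]);a=np.degrees(np.arctan2(v[...,1],v[...,0]))%360
m=red&(r>.015)&(r<.06)&(z>.09)&(z<.115)&(a<220)
print("finger0",np.median(a[m]),[np.median(a[m&(abs(r-t)<.003)]).round(1) for t in(.02,.025,.03,.035)],r[m].max())
E
```

```text
arm 1475 -112.01356949170581 0.10208591064370565 0.05219531228210859 [np.float64(-112.1), np.float64(-111.9), np.float64(-111.9), np.float64(-112.3)]
finger 1114 106.74888320972414 0.10214618482910441 0.05656994956140763 [np.float64(106.0), np.float64(106.7), np.float64(106.8), np.float64(107.2)]
knob 1647 [0.49486411 0.137729   0.12710601] -111.50009023841106
flange [0.0001 0.0019 0.0934] ((494.8160705566406, 245.18089294433594), 30.26725959777832)
housing 0.07573360993093077
finger0 171.8276624008917 [np.float64(171.0), np.float64(172.0), np.float64(171.9), np.float64(172.7)] 0.03698225767630113
```

The keeper swung 65° (1.14 rad), and its finger now points straight at the spindle axis (106.7° against 107.6°), over the rim. So it met its stop, which means it didn't start at 0. I'll confirm with one gentle push against the stop.

Call:
{"name": "carry_out", "arguments": {
  "plan": [
    [-0.1, 0.04, 0, 0, 3.5],
    [-0.2, 0.08, 0, 0, 3.5],
    [-0.3, 0.12, 0, 0, 3.5],
    [-0.4, 0.16, 0, 0, 3.5],
    [-0.5, 0.2, 0, 0, 3.5],
    [-0.5, 0.2, 0, 0, 3.5],
    [-0.5, 0.2, 0, 0, 3.5]
  ],
  "squeeze": 20
}}

```text
clock: 21.9
position: [0.4845, 0.1417, 0.1775]
ee_rot: [2.821, 1.367, 0.025]
force: [9.3, -5.0, -7.7]
width: 0.38
```

```bash
python3 st.py
```

```text
21.9 [484.47 141.75 177.47] yaw -38.28 F [ 9.28 -5.   -7.7 ] M [-1.   -1.76 -0.01] w 34.87 q [-0.94  0.44  0.73  2.05 -0.41  0.78 -0.62] tilt [ 0.0174  0.0013 -0.9998]
```

10 N at the knob and no movement, so it is on the stop. I'll back off, rise clear and check.

Call:
{"name": "carry_out", "arguments": {
  "plan": [
    [0.3, -0.15, 0, 0, 3.5],
    [0.6, -0.3, 0, 0, 4.2],
    [0.8, -0.4, 0, 0, 4.2],
    [0.8, -0.4, 0, 0, 4.2],
    [0.8, -0.4, 0, 0, 4.2],
    [0.8, -0.4, 1, 0, 4.2],
    [0.8, -0.4, 3, 0, 4.2],
    [0.8, -0.4, 6, 0, 4.2],
    [0.8, -0.4, 9, 0, 4.2],
    [0, -2, 11, 0, 4.2],
    [-1, -6, 12, 0, 4.2],
    [-2, -10, 12, 0, 4.2],
    [-2, -15, 12, 0, 4.2],
    [-2, -20, 12, 0, 4.2],
    [-2, -20, 12, 0, 4.2],
    [-2, -20, 12, 0, 4.2],
    [-2, -20, 12, 0, 4.2]
  ]
}}

```text
clock: 23.6
position: [0.4645, -0.0571, 0.2976]
ee_rot: [2.821, 1.369, 0.026]
force: [0.6, 0.6, -0.3]
width: 0.457
```

```bash
python3 st.py; python3 - <<'E'
from h import *
im,d,K,D,T=grab("top","top3"); save("t3.png",cv2.resize(im[80:280,100:440],None,fx=2.3,fy=2.3,interpolation=cv2.INTER_CUBIC))
P=cloud(d,K,D,T);z=P[...,2];hsv=cv2.cvtColor(im,cv2.COLOR_RGB2HSV);red=(hsv[...,1]>150)&((hsv[...,0]<8)|(hsv[...,0]>172))
p=np.array([.514,.186]);v=P[...,:2]-p;r=np.hypot(v[...,0],v[...,1]);a=np.degrees(np.arctan2(v[...,1],v[...,0]))
m=red&(r>.015)&(r<.045)&(z>.09)&(z<.115);print("arm",np.median(a[m&(a<0)]),"finger",np.median(a[m&(a>0)]))
near=np.hypot(P[...,0]-.495,P[...,1]-.2452)
f=(near<.029)&(near>.019)&(abs(z-.0935)<.004)&~red;print("flange z",np.median(z[f]),"grip top",np.median(z[(near<.01)]), "housing",np.median(z[(abs(z-.075)<.004)&(near<.09)]))
E
```

```text
23.6 [464.53 -57.14 297.64] yaw -38.21 F [ 0.58  0.62 -0.28] M [-0.1   0.11  0.06] w 41.92 q [-0.77  0.2   0.94  1.99 -0.2   1.02 -0.41] tilt [ 0.0173  0.0019 -0.9998]
arm -110.94326873243051 finger 110.18501469776729
flange z 0.09295676956224402 grip top 0.12952017596798593 housing 0.07523100470364996
```

View pics/t3.png

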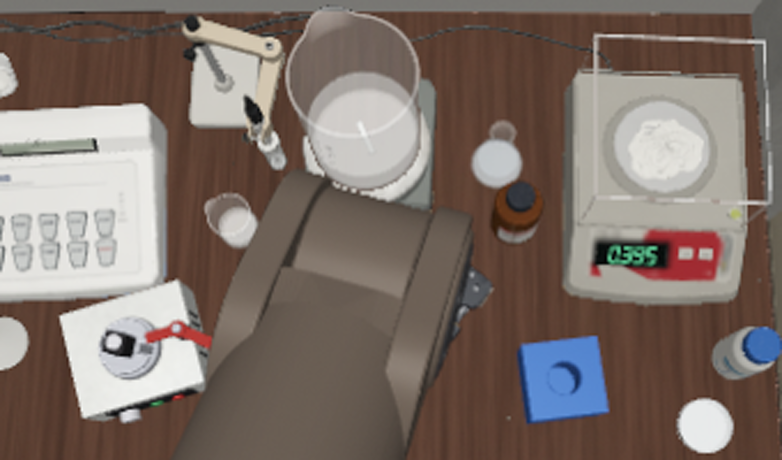

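```bash
python3 - <<'E'
from h import *
im,d,K,D,T=load("w5");P=cloud(d,K,D,T);z=P[...,2];hsv=cv2.cvtColor(im,cv2.COLOR_RGB2HSV);red=(hsv[...,1]>150)&((hsv[...,0]<8)|(hsv[...,0]>172))&(z>.09)&(z<.115)
near=np.hypot(P[...,0]-.495,P[...,1]-.2452)
print("red over flange px",(red&(near<.030)).sum(),"closest mm",np.percentile(near[red]*1000,[0,1]),"z",np.median(z[red&(near<.03)]))
im,d,K,D,T=load("top3");P=cloud(d,K,D,T)
P0=cloud(*[load("top")[i] for i in(1,2,3,4)])
m=(P[...,2]-P0[...,2]>.08)&(P[...,2]<.9)&(P[...,0]>.3)&(d>0)
print("arm lowest z",np.percentile(P[m][:,2],[0,1,5]))
u=np.s_[225:250,185:215];print("arm near knob z",np.percentile(P[u][...,2],[5,50,95]))
E
```

```text
red over flange px 208 closest mm [12.6266236  26.73156104] z 0.10209286020268729
arm lowest z [0.09296531 0.58918066 0.6379194 ]
arm near knob z [0.05322466 0.67545711 0.69293552]
```

```bash
python3 -c "
from cell import arm
print(arm.sign_off())"
```

```text
the job is handed in; nothing more can be done
None
```

I fitted the arbor in the spindle, swung the red keeper round to its stop over the flange, and handed the job in at about 23.6 s with the robot touching nothing.

**Arbor:** The slots went over the dogs at the first try, with no search needed. I pressed the plunger in and stopped at a solid seat under about 20 N. Afterwards the flange top measured 17.7 to 17.8 mm above the housing, where 18 mm is home, and it was level.

**Keeper:** It turned about 1.14 rad rather than the full 1.4 before it hit a firm stop.
- **Stop load:** The stop opened the light grip and put about 21 N on the tool. A second, gentle push of about 10 N at the knob did not move it.
- **Why I take it as shut:** Its finger lay over the flange rim with clearance and pointed at the spindle axis, 106.7° measured against 107.6°. So I take it that it started partly swung, at about 0.26. I could not read the joint value directly.
- **A check that disagreed:** The last look, from the coarser top camera with the knob hidden by the arm, read the finger at about 110°. I put that down to the poor view.

**Other things:** In the last top view the stand, the bottles, the beaker and the dish were where they started. The arm hid the tweezers in that view, so I did not recheck them, but no move went near them at table height.

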